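Check a mini keg's wall with a spring-tipped thickness probe

ROBOT

A 6-joint arm with a two-finger parallel gripper is mounted at the origin on the work surface. World frame = base frame: x ahead of the robot, y to its left, z up, the work surface at z = 0. Lengths are in m, angles in rad, forces in N, time in s.
With the tool pointing down it reaches from about 0.375 to 0.9 m from the base axis. Payload 3.1 kg.
Tool frame: the origin (TCP) lies between the finger pads; the fingertips stand 8 mm ahead of it and the grasp point (between the pads) lies 11 mm behind it; z points along the fingers, y is the line along which they close (so a half turn about z gives the same grasp; the last joint's range is limited). The gripper opens to 87 mm and grips with 3 to 60 N. Pads are 19 mm wide; open, the fingers measure 117 mm over their backs; the gripper's body (75 mm by 190 mm) begins 51 mm behind the grasp point.
Start: joints at [0.972, 0.527, 1.433, -0, 1.181, -0.178], TCP at [0.255, 0.57, 0.231] pointing down, gripper open.
Joint ranges: [-3.08, 3.08], [-0.75, 2.2], [0.22, 2.44], [-1.43, 4.57], [0, 2.65], [-2.85, 2.85]. Speed limits (rad/s): [2.79, 2.79, 3.14, 3.14, 3.14, 3.14].

INTERFACE

Orientations are given as a unit quaternion [x, y, z, w].
In Python, from rig import robot, vision, job gives the robot as it stands.
- The arm moves only by the shell command python3 -m handwheel 'ROWS' [OPENING] [FORCE]. ROWS is JSON, a list of rows, each a list of 4 numbers: the shift along the tool's x, y, z as a fraction of full scale, then the turn about the tool's z as a fraction of full scale. A call has 1 to 20 rows; each row is the pose to reach, as a shift and turn from the pose commanded when the call began, along the tool's axes at that moment, turning the shorter way round; what a row does not reach only later rows make up. Full scale, the value 1, is 300 mm for a shift and 2 pi rad for a turn. A row lasts 1/12 s, in which the tool goes at most 41.7 mm and 7.16 degrees, less where a joint would pass 70% of its speed; a pose out of reach is approached as far as the arm can. A call with a number of a shift or a turn outside -1 to 1 is refused whole. A call with a gripper value outside its range is refused whole. OPENING is the opening in per cent of the stroke, from 0 (shut) to 100 (fully open), set as the call begins (- or left out, the last holds). The fingers move at their own pace and stop on an object; FORCE is the grip in N (left out, the last holds). Time passes only in rows, so rows that repeat a pose let the fingers close. It gives the time, the measured TCP pose, the force, the opening and the grip force at its end, in the units of the state.
- robot.get_obs(): the state, without advancing time (a new reading comes with each control period).
- vision.camera(name): name is "side" or "top"; returns a dict with "frame" (384x512x3 uint8, red, green, blue), "K" (3x3 intrinsics, pixels), "k1" (the pictures are not rectified: a ray, as slopes to the right and down, at radius r is drawn at 1 + k1 r^2 times it, then the intrinsics apply), "cam_to_world" (4x4, takes a point from camera to world coordinates). Camera axes: x right, y down, z forward; pixel columns grow to the right and rows downward; lengths in m; the calibration is good to about 2 mm. A picture is of the moment at which its call begins. There is no depth.
- job.hand_in(): hands the job in; it is judged then, once.
Trained networks look in the newest picture that a camera, given by its name, has taken for a name from the list of things; names that differ only in an ending like _2 or _b are one class to them, and where a whole thing is asked for, a point or a joint stands for the part that bears it (a point fixed in the world has none). Each returns a list of dicts, best first, with "conf" (0 to 1); they miss things now and then, are a little off and sometimes report something else, mostly with a low value. They report only what shows in the picture. A call takes as long as a camera call. They do not tell look-alikes from the thing itself.
- vision.look_for(camera, label): "point" ([row, column] in pixels, amid what is visible of it).
- vision.outline_of(camera, label): "mask" (384x512 bool, what is visible of it) and "point" ([row, column] in pixels, amid what is visible of it).
The state is a dict: "time": time; "q": joint angles; "joint_velocities": joint speeds; "joint_torque": joint torques, N m; "position": TCP position; "tool_rot": TCP orientation; "ft_force": force on the tool from outside, world axes, zero at the start; "moment": the same for the moment, N m; "grip_width": finger opening in m; "grip_force": force on a finger pad.
Only numpy, scipy, OpenCV 4.12 (cv2) and the standard library are available. Lean on these libraries where they do the work, as an engineer would, in place of code of your own. Each camera call takes 0.05 s, during which the arm holds its last target. There are 200 camera calls.

TASK

Take the orange thickness probe out of its stand and first zero it: hold it upright and press its spring tip lightly on the middle of the steel disc of the blue reference block for a second. Then lift it off and press the tip lightly on the black dot in the yellow ring on the keg, with the probe square to the keg's wall and the tip pushed in about half its travel, and finish there: the program ends with the probe still gripped and held steadily in place. Be gentle, do not turn the keg and leave the two bottles and the cup alone.

Things in the scene. Friction and masses are not known exactly. Their poses are not given: they have to be found in the camera images.
- probe_grip (a point): Orange probe, loose, 120 mm long, about 150 g, standing tip down in its stand; z points from tip to cap. This point: on its axis, mid-grip, 83 mm from the end of the free tip. Grip: square bar 28 x 28 mm, flats across x and y, 45 to 116 mm from the tip's end, then a black cap. Below it a black flange 38 mm across, 5 mm thick, then a collar 22 mm across down to 20 mm, then the brass tip.
- probe_tip (a point): End of the probe's round-ended brass spring tip, 12 mm in diameter, on the probe's axis; its axes are those of the probe. It slides into the probe along the probe's z when pressed.
- plunger (a joint): How far the probe's spring tip is pushed in, in m: 0 free, 0.014 fully in. Spring 400 N/m with 0.4 N preload, so half way in (0.007) is about 3.2 N.
- keg_spot (a point): Black 6 mm dot in a yellow ring of 13 mm radius, on the wall of a steel mini keg (160 mm in diameter, 240 mm long, green bands) lying in a fixed wooden cradle, its axis 110 mm above the table. Point on the surface; z straight out of the wall, leaning up to 25 degrees from vertical; y along the keg's axis. The spot is 30 mm from mid-length towards +y; a 30 mm tap sticks out of the -y end.
- keg (a joint): Angle to which the keg is turned in its cradle about its own axis, rad: 0 when the spot faces straight up. To be left as it is; the keg is too stiff to be turned by a light push.
- reference_spot (a point): Black dot in the middle of the top of a steel disc 44 mm in diameter, on a fixed blue reference block 66 mm square; the disc's top is level, 45 mm above the table. z points up.
- stand: Fixed grey stand block 70 x 70 x 50 mm, origin at the middle of its underside; in its top is a round hole of 26 mm, 46 mm deep, in which the probe hangs upright by its flange: lift the probe at least 25 mm to free its collar and 45 mm to free its tip.
- bottle_a: Glass bottle with a black cap, 60 mm in diameter, 150 mm tall, loose; origin at the middle of its underside. Bystander.
- bottle_b: A second such bottle. Bystander.
- cup: Aluminium cup, 72 mm across the rim, 80 mm tall, loose; origin at the middle of its underside. Bystander.
Mind the look-alikes: they are no part of the job. Of the things like the part that bears probe_grip, leave any that is green, red or turquoise; of the rest the larger one is meant.

How it is judged:
By the outcome, as a careful person would: the job done as asked, in the order asked, and still so for the second after the job is handed in, while the arm keeps its last pose, push and grip.
It also fails if it takes over 58 s, if anything falls off the work surface, if the arm or the gripper's body presses on something with over 40 N, if the wrist force passes 120 N, or if a joint passes its speed limit or range.

## Working session

There is one attempt and no reset: what is moved stays moved. The work goes in short steps, Python scripts to look and compute and a shell command to move; the robot and the scene stay as the last step left them, time stands still between calls to the robot, and variables do not carry over. Pictures are saved under pics/ and viewed, at most 10 in all, crops included, and the job is handed in when it is done.

```bash
mkdir -p pics; ls; cat > h.py <<'E'
import numpy as np, cv2
from rig import robot, vision, job
def ray(c,rc):
    K,k1,T=np.array(c["K"]),c["k1"],np.array(c["cam_to_world"])
    d=np.array([(rc[1]-K[0,2])/K[0,0],(rc[0]-K[1,2])/K[1,1]]); u=d.copy()
    for _ in range(20): u=d/(1+k1*(u@u))
    v=T[:3,:3]@np.array([u[0],u[1],1]); return T[:3,3],v/np.linalg.norm(v)
def onz(c,rc,z):
    o,v=ray(c,rc); return o+v*(z-o[2])/v[2]
def tri(c1,p1,c2,p2):
    o1,v1=ray(c1,p1);o2,v2=ray(c2,p2)
    s=np.linalg.lstsq(np.c_[v1,-v2],o2-o1,rcond=None)[0]
    a,b=o1+s[0]*v1,o2+s[1]*v2; return (a+b)/2,np.linalg.norm(a-b)
def proj(c,X):
    K,k1,T=np.array(c["K"]),c["k1"],np.array(c["cam_to_world"])
    p=T[:3,:3].T@(np.array(X)-T[:3,3]);u=p[:2]/p[2];u=u*(1+k1*(u@u))
    return [K[1,1]*u[1]+K[1,2],K[0,0]*u[0]+K[0,2]]
E
python3 - <<'E'
from h import *
np.set_printoptions(precision=4,suppress=True)
print({k:np.round(v,3) for k,v in robot.get_obs().items()})
for n in("top","side"):
    c=vision.camera(n); f=c["frame"]; cv2.imwrite(f"pics/{n}0.png",cv2.resize(f[:,:,::-1],None,fx=1.5,fy=1.5))
    print(n,np.array(c["cam_to_world"])); 
    for l in("probe_grip","probe_tip","keg_spot","keg","reference_spot","stand","bottle_a","cup"):
        print(l,[(round(d["conf"],2),np.round(d["point"],1).tolist()) for d in vision.look_for(n,l)])
E
```

```text
pics
{'time': np.float64(0.0), 'q': array([ 0.971,  0.528,  1.434, -0.   ,  1.181, -0.178]), 'joint_velocities': array([-0.001, -0.   , -0.002, -0.002,  0.   , -0.   ]), 'joint_torque': array([  0.002, -44.004, -17.66 ,   0.063,   0.058,  -0.   ]), 'position': array([0.255, 0.57 , 0.23 ]), 'tool_rot': array([ 0.209,  0.978, -0.001, -0.   ]), 'ft_force': array([0.434, 0.471, 0.135]), 'moment': array([-0.001, -0.006, -0.036]), 'grip_force': np.float64(0.0), 'grip_width': np.float64(0.087)}
top [[-0.0451 -0.9773  0.2069  0.3373]
 [-0.999   0.0451 -0.0043 -0.0728]
 [-0.0051 -0.2069 -0.9783  1.2574]
 [ 0.      0.      0.      1.    ]]
probe_grip [(0.77, [268.9, 344.8]), (0.67, [200.8, 340.5]), (0.63, [234.2, 345.5]), (0.63, [253.9, 311.7]), (0.55, [234.0, 375.7])]
probe_tip []
keg_spot []
keg [(0.82, [190.2, 147.5])]
reference_spot [(0.6, [184.6, 268.8])]
stand [(0.91, [237.8, 339.6]), (0.6, [234.3, 347.3])]
bottle_a [(0.78, [159.7, 347.6]), (0.65, [126.2, 243.6])]
cup [(0.69, [241.2, 268.4]), (0.35, [235.0, 341.9])]
side [[ 0.7974 -0.321   0.5109  0.0274]
 [-0.6033 -0.4425  0.6635 -0.7651]
 [ 0.0131 -0.8373 -0.5466  0.7055]
 [ 0.      0.      0.      1.    ]]
probe_grip [(0.88, [270.2, 286.9]), (0.85, [258.8, 249.8]), (0.78, [304.3, 314.9]), (0.73, [262.0, 314.7]), (0.67, [294.2, 253.6])]
probe_tip [(0.2, [244.4, 359.6])]
keg_spot [(0.7, [156.0, 216.8])]
keg [(0.6, [158.1, 213.5])]
reference_spot [(0.62, [223.0, 283.1])]
stand [(0.83, [291.1, 287.6]), (0.66, [159.5, 214.8]), (0.37, [231.1, 236.8])]
bottle_a [(0.83, [183.7, 313.5]), (0.56, [246.8, 359.1])]
cup []
```

View pics/top0.png

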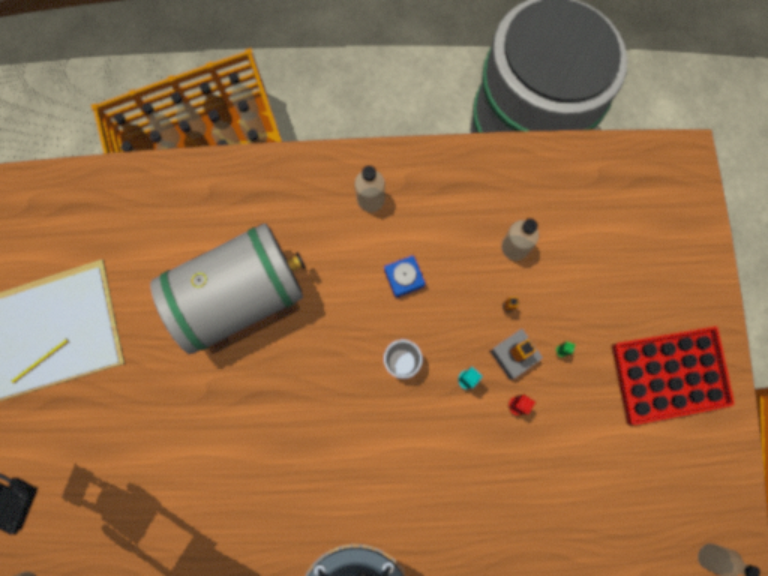

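View pics/side0.png

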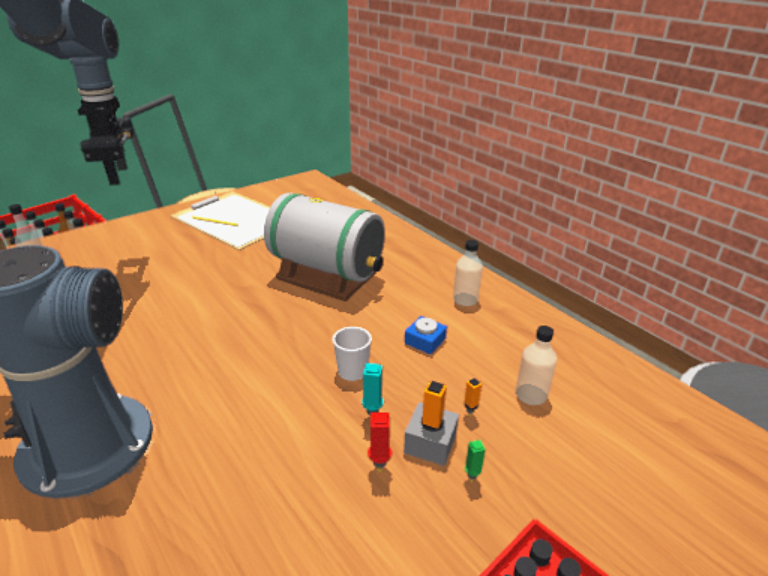

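Candidates for the probe are listed below with their pixels (row, column).
- Orange in the stand: top (234,347), side (270,287).
- Small orange: top (201,340), side (262,315).
- Turquoise: top (253,312), side (259,250).
- Red: top (269,345), side (294,254).
- Green: top (234,376), side (304,315).

I choose the larger orange one, in the grey stand. The keg's ring is at about top (187,133), the reference disc at top (183,269), and the cup and bottles are nearby. Next is a close crop to check the choice.

```bash
python3 - <<'E'
from h import *
np.set_printoptions(precision=4,suppress=True)
C={n:vision.camera(n) for n in("top","side")}
def crop(n,r,c,h=40):
    f=C[n]["frame"][r-h:r+h,c-h:c+h,::-1]; return cv2.resize(f,(390,290) if 0 else (290,290),interpolation=cv2.INTER_CUBIC)
cv2.imwrite("pics/crops.png",np.vstack([np.hstack([crop("top",234,345,25),crop("side",270,287,40)]),np.hstack([crop("top",190,150,55),crop("side",155,215,45)])]))
t,s=C["top"],C["side"]
# blob centroids by colour (HSV) 
def blobs(n,lo,hi,amin=4):
    hsv=cv2.cvtColor(C[n]["frame"],cv2.COLOR_RGB2HSV); m=cv2.inRange(hsv,lo,hi)
    k,_,st,ce=cv2.connectedComponentsWithStats(m)
    return [(int(st[i,4]),np.round(ce[i][::-1],1).tolist()) for i in range(1,k) if st[i,4]>=amin]
print("yel",[ (n,blobs(n,(24,120,120),(34,255,255))) for n in C])
for n in C:
  for l in("reference_spot","stand","keg","probe_grip","cup","bottle_a"):
    for d in vision.outline_of(n,l):
        if d["conf"]<.5: continue
        cs,_=cv2.findContours(d["mask"].astype(np.uint8),0,2); k=max(cs,key=cv2.contourArea)
        print(n,l,round(d["conf"],2),np.round(d["point"],1),cv2.minAreaRect(k))
print("ref top",onz(t,[182.5,269.5],.045),"side",onz(s,[216,284],.045))
print("capT onz .146",onz(t,[230,349],.146))
E
```

```text
yel [('top', [(75, [240.5, 25.8])]), ('side', [(6, [133.5, 208.7]), (7, [132.6, 211.7]), (4, [145.0, 132.5]), (5, [146.0, 138.0]), (5, [147.0, 144.0]), (11, [148.5, 152.5])])]
top reference_spot 0.84 [182.8 268. ] ((269.273193359375, 184.98971557617188), (23.5560302734375, 23.251428604125977), 66.03751373291016)
top stand 0.57 [236.8 341.6] ((343.37164306640625, 236.020263671875), (24.644498825073242, 27.0856990814209), 54.462318420410156)
top keg 0.65 [192.8 149.1] ((153.60000610351562, 191.20001220703125), (57.24333572387695, 101.07027435302734), 63.43495178222656)
top probe_grip 0.64 [252.2 312.1] ((312.0, 251.5), (12.020814895629883, 14.849242210388184), 45.0)
top probe_grip 0.6 [267.9 345.5] ((347.5, 269.5), (13.0, 17.0), 90.0)
top probe_grip 0.59 [202.6 339.7] ((340.0, 203.0), (10.0, 10.0), 90.0)
top probe_grip 0.54 [236.7 345.7] ((346.70733642578125, 233.1341552734375), (12.337726593017578, 16.554418563842773), 51.34019088745117)
top cup 0.81 [239.4 266.2] ((267.5, 239.0), (24.0, 23.0), 90.0)
top bottle_a 0.96 [161.3 345.4] ((347.1065673828125, 158.67214965820312), (19.4616050
[... 678 characters left out ...]
grip 0.7 [303.8 315.6] ((316.2538757324219, 305.9692687988281), (10.915057182312012, 26.667465209960938), 7.125016689300537)
side probe_grip 0.61 [262.7 314.6] ((314.7702941894531, 264.3783874511719), (10.52153491973877, 23.509056091308594), 9.462322235107422)
side cup 0.74 [234.9 235.2] ((234.5, 235.5), (35.0, 25.0), 90.0)
side bottle_a 0.77 [185.5 310. ] ((312.2542419433594, 181.5887451171875), (17.46776580810547, 43.75704574584961), 6.709836959838867)
side bottle_a 0.65 [244.7 359.5] ((358.10589599609375, 243.0235137939453), (22.777700424194336, 53.364898681640625), 12.528807640075684)
ref top [ 0.6272 -0.1239  0.045 ] side [ 0.628  -0.1253  0.045 ]
capT onz .146 [ 0.4628 -0.3258  0.146 ]
```

View pics/crops.png

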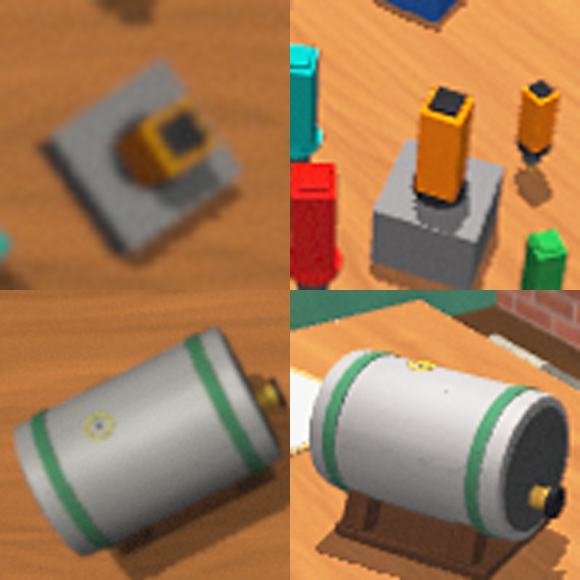

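The crop confirms the orange probe standing in the grey stand (cap at top ≈(232,351), side ≈(258,291)). The keg ring is at top ≈(187,132), side ≈(134,211). Next I fit the keg axis and the probe pose.

```bash
cat > fit.py <<'E'
from h import *
from scipy.optimize import minimize
np.set_printoptions(precision=4,suppress=True)
C={n:vision.camera(n) for n in("top","side")}; t,s=C["top"],C["side"]
M={n:vision.outline_of(n,"keg")[0]["mask"] for n in C}
def rend(n,P):
    m=np.zeros((384,512),np.uint8); p=np.array([proj(C[n],x)[::-1] for x in P])
    cv2.fillConvexPoly(m,np.round(cv2.convexHull(p.astype(np.float32))*16).astype(np.int32),1,shift=4); return m>0
def cyl(p):
    a=np.array([np.cos(p[2]),np.sin(p[2]),0]); b=np.array([-a[1],a[0],0]); c=np.array([p[0],p[1],.11])
    return [c+a*l+.08*(b*np.cos(h)+np.array([0,0,1])*np.sin(h)) for l in(-.12,.12) for h in np.linspace(0,2*np.pi,40)]
def iou(p,ns=("top","side")): return [ (lambda r:(r&M[n]).sum()/(r|M[n]).sum())(rend(n,cyl(p))) for n in ns]
m0=onz(t,[191,151],.13)
best=None
for ns in (("top",),("side",),("top","side")):
    best=None
    for y in np.radians(np.arange(90,150,10)):
        r=minimize(lambda p:-sum(iou(p*np.array([.01,.01,.05]),ns)),np.array([m0[0]/.01,m0[1]/.01,y/.05]),method="Nelder-Mead",options=dict(initial_simplex=[[m0[0]/.01+a,m0[1]/.01+b,y/.05+c] for a,b,c in((0,0,0),(3,0,0),(0,3,0),(0,0,3))]))
        if best is None or r.fun<best.fun: best=r
    p=best.x*np.array([.01,.01,.05]); print(ns,p,np.degrees(p[2]),iou(p))
S,e=tri(t,[186.6,132.2],s,[133.6,211]); print("spot",S,e)
a=np.array([np.cos(p[2]),np.sin(p[2]),0]);b=np.array([-a[1],a[0],0]);d=S-np.array([p[0],p[1],.11])
print("along",d@a,"lat",d@b,"up",d[2],"R",np.hypot(d@b,d[2]),"lean",np.degrees(np.arctan2(d@b,d[2])))
for n,q in(("top",[186.6,132.2]),("side",[133.6,211])):
    # ray on cylinder
    o,v=ray(C[n],q); w=o-np.array([p[0],p[1],.11]); A=np.array([w@b,w[2]]);B=np.array([v@b,v[2]])
    k=(-(A@B)-np.sqrt((A@B)**2-(B@B)*(A@A-.0064)))/(B@B); X=w+k*v; print(n,"cyl",o+k*v,"along",X@a,"lean",np.degrees(np.arctan2(X@b,X[2])))
print("cap",tri(t,[231.9,351.4],s,[257.9,290.6]),onz(t,[231.9,351.4],.13),onz(s,[257.9,290.6],.13))
# probe yaw+xy by render of square prism vs orange+black mask
H=[cv2.cvtColor(C[n]["frame"],cv2.COLOR_RGB2HSV) for n in("top","side")]
W={}
for n,h,(r,c) in zip(("top","side"),H,((236,346),(270,287))):
    m=cv2.inRange(h,(8,150,60),(22,255,255)); box=np.zeros_like(m); box[r-20:r+20,c-14:c+14]=1
    v=h[:,:,2]<70
    if n=="top": pass
    W[n]=((h[:,:,1]>190)&(m>0)&(box>0))
def prism(q,z0,z1):
    R=.014*np.sqrt(2); return [[q[0]+R*np.cos(q[2]+k*np.pi/2+np.pi/4),q[1]+R*np.sin(q[2]+k*np.pi/2+np.pi/4),z] for z in(z0,z1) for k in range(4)]
def cost(q):
    out=0
    for n in W:
        full=rend(n,prism(q,.055,.126)); cap=rend(n,prism(q,.126,.130)[4:]); # cap top dark
        r=full&~cap; ww=W[n]; out-=(r&ww).sum()/(r|ww).sum()
    return out
c0=onz(t,[231.9,351.4],.13); B=[]
for y in np.radians(np.arange(0,90,7.5)):
    r=minimize(lambda q:cost(q*np.array([.005,.005,.1])),[c0[0]/.005,c0[1]/.005,y/.1],method="Nelder-Mead",options=dict(initial_simplex=[[c0[0]/.005+i,c0[1]/.005+j,y/.1+k] for i,j,k in((0,0,0),(1,0,0),(0,1,0),(0,0,1))]))
    B.append((r.fun,*(r.x*np.array([.005,.005,1])),np.degrees(r.x[2]*.1)))
for x in sorted(B)[:4]: print("probe",np.round(x,4))
sc=[vision.outline_of("side","stand")[0]]
E
python3 fit.py
```

```text
('top',) [0.5991 0.2103 2.009 ] 115.10751758172907 [np.float64(0.9484149315325455), np.float64(0.9263100436681223)]
('side',) [0.6051 0.2159 2.0141] 115.39783774813007 [np.float64(0.8951201747997086), np.float64(0.9476614699331849)]
('top', 'side') [0.6012 0.2106 2.0018] 114.6941168598111 [np.float64(0.9465491372843211), np.float64(0.9341924869755964)]
spot [0.6008 0.2451 0.1878] 0.0038414309613375264
along 0.03155149809102255 lat -0.014067963718859025 up 0.07776632459424725 R 0.07902853183561591 lean -10.253939160270178
top cyl [0.5988 0.2456 0.189 ] along 0.032829498388203995 lean -8.92259081311872
side cyl [0.6015 0.2424 0.1888] along 0.0288195814616385 lean -9.745159059026143
cap (array([ 0.4595, -0.3359,  0.1293]), np.float64(0.0007414672989249372)) [ 0.4591 -0.3356  0.13  ] [ 0.4593 -0.3366  0.13  ]
probe [-1.3523  0.4629 -0.3385  4.4728 25.6274]
probe [-1.3464  0.4634 -0.3386  4.4678 25.5987]
probe [-1.3337  0.4628 -0.3376  5.6808 32.5484]
probe [-1.3252  0.462  -0.3386  3.911  22.4082]
```

The lean is about 9.7° towards (0.91, 0.42), so after zeroing the probe must be pivoted in the grip, because the tool stays vertical. I'll check the neighbours' clearances and write a helper that works out moves.

```bash
cat > mv.py <<'E'
import sys,numpy as np
from rig import robot
from scipy.spatial.transform import Rotation as R
o=robot.get_obs(); M=R.from_quat(o["tool_rot"]).as_matrix(); np.set_printoptions(precision=4,suppress=True)
h=np.degrees(np.arctan2(M[1,1],M[0,1]))
print("t",round(float(o["time"]),2),"pos",o["position"],"heading",round(h,2),"z",M[:,2],"F",o["ft_force"],"w",round(float(o["grip_width"]),4),"gf",round(float(o["grip_force"]),1))
if len(sys.argv)>3:
    d=np.array(list(map(float,sys.argv[1:4])))-o["position"]; th=float(sys.argv[4]) if len(sys.argv)>4 else h
    print("shift",np.round(M.T@d/.3,4),"turn",round((((h-th)+180)%360-180)/360,4),"rows",np.linalg.norm(d)/.0417)
E
python3 mv.py .40 .31 .23 -64.4
python3 - <<'E'
from h import *
t=vision.camera("top")
for n,q,z in(("turq",[252,312],.1),("red",[268,345],.1),("small",[202,340],.09),("green",[233,376],.08),("botA",[152,353],.15),("botB",[115,246],.15),("cup",[239,267],.06)): print(n,np.round(onz(t,q,z)[:2],3), np.round(onz(t,q,z)[:2]-[.462,-.338],3)@np.array([[.432,.902],[-.902,.432]]))
E
```

```text
t 1.85 pos [0.2553 0.5705 0.2306] heading 65.89 z [ 0.  0. -1.] F [-0.4448  0.4577  0.0287] w 0.0871 gf 0.0
shift [-0.795  -0.5955  0.0019] turn 0.3619 rows 7.145986393278925
turq [ 0.412 -0.228] [-0.12082  0.00242]
red [ 0.364 -0.316] [-0.06218  -0.078892]
small [ 0.55 -0.32] [0.02178  0.087152]
green [ 0.458 -0.418] [ 0.070432 -0.038168]
botA [ 0.679 -0.356] [0.10998  0.187958]
botB [ 0.801 -0.064] [-0.1007    0.424146]
cup [ 0.458 -0.108] [-0.209188  0.095752]
```

```bash
python3 -m handwheel '[[-0.795,-0.595,0,0.362],[-0.795,-0.595,0,0.362],[-0.795,-0.595,0,0.362],[-0.795,-0.595,0,0.362],[-0.795,-0.595,0,0.362],[-0.795,-0.595,0,0.362],[-0.795,-0.595,0,0.362],[-0.795,-0.595,0,0.362]]' 70 20; python3 mv.py .46 .03 .23 -64.4
```

```text
time: 2.57
position: [0.4031, 0.3053, 0.2308]
tool_rot: [0.656, 0.754, -0.0, 0.001]
ft_force: [0.3, -0.7, 0.6]
grip_width: 0.0613
grip_force: 0.0
t 2.57 pos [0.4031 0.3053 0.2308] heading 7.95 z [ 0.0019 -0.0022 -1.    ] F [ 0.2598 -0.7395  0.6113] w 0.0613 gf 0.0
shift [-0.9351  0.0608  0.005 ] turn 0.201 rows 6.7419231674550995
```

```bash
python3 -m handwheel '[[-0.935,0.06,0,0.2],[-0.935,0.06,0,0.2],[-0.935,0.06,0,0.2],[-0.935,0.06,0,0.2],[-0.935,0.06,0,0.2],[-0.935,0.06,0,0.2],[-0.935,0.06,0,0.2],[-0.935,0.06,0,0.2],[-0.935,0.06,0,0.2],[-0.935,0.06,0,0.2]]'; python3 mv.py .465 -.25 .22 -64.4
```

```text
time: 3.4
position: [0.4601, 0.0344, 0.2307]
tool_rot: [0.973, 0.229, 0.0, 0.0]
ft_force: [-0.3, -0.7, -0.6]
grip_width: 0.061
grip_force: 0.0
t 3.4 pos [0.4601 0.0344 0.2307] heading -63.52 z [ 0.0003  0.0001 -1.    ] F [-0.3018 -0.7106 -0.5818] w 0.061 gf 0.0
shift [-0.4079  0.8558  0.0356] turn 0.0024 rows 6.825141753558575
```

```bash
python3 -m handwheel '[[-0.408,0.856,0.04,0.002],[-0.408,0.856,0.04,0.002],[-0.408,0.856,0.04,0.002],[-0.408,0.856,0.04,0.002],[-0.408,0.856,0.04,0.002],[-0.408,0.856,0.04,0.002],[-0.408,0.856,0.04,0.002],[-0.408,0.856,0.04,0.002],[-0.408,0.856,0.04,0.002]]'; python3 mv.py .4615 -.3375 .175 -64.4
```

```text
time: 4.15
position: [0.4671, -0.251, 0.2184]
tool_rot: [0.974, 0.225, 0.0, 0.0]
ft_force: [-0.1, 0.0, 0.2]
grip_width: 0.0611
grip_force: 0.0
t 4.15 pos [ 0.4671 -0.251   0.2184] heading -63.96 z [ 0.0004 -0.0001 -1.    ] F [-0.1375  0.0066  0.205 ] w 0.0611 gf 0.0
shift [-0.1435  0.2507  0.1447] turn 0.0012 rows 2.324377686502362
```

```bash
python3 -m handwheel '[[-0.143,0.25,0.145,0.001],[-0.143,0.25,0.145,0.001],[-0.143,0.25,0.145,0.001],[-0.143,0.25,0.145,0.001],[-0.143,0.25,0.145,0.001],[-0.143,0.25,0.145,0.001]]'; python3 mv.py .461 -.337 .082 -64.4; python3 - <<'E'
from h import *
a=[vision.camera(n)["frame"][r-45:r+45,c-50:c+50,::-1] for n,r,c in(("top",232,345),("side",265,287))]
cv2.imwrite("pics/pre.png",cv2.resize(np.hstack(a),None,fx=4,fy=4,interpolation=2))
E
```

```text
time: 4.65
position: [0.4619, -0.333, 0.1754]
tool_rot: [0.974, 0.225, -0.0, -0.001]
ft_force: [0.8, -1.0, 0.5]
grip_width: 0.0607
grip_force: 0.0
t 4.65 pos [ 0.4619 -0.333   0.1754] heading -64.03 z [-0.0005  0.0015 -1.    ] F [ 0.8204 -1.0349  0.4737] w 0.0607 gf 0.0
shift [-0.0086  0.0113  0.3114] turn 0.001 rows 2.2427498842240303
```

View pics/pre.png

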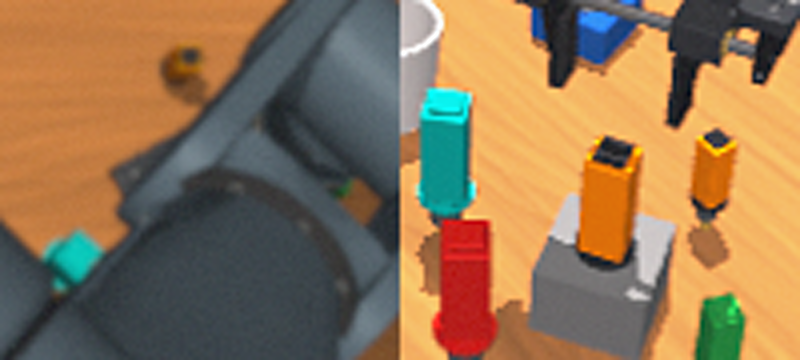

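The side picture shows the two open fingers (crop (560,80) and (680,120)) either side of the orange probe's cap at (613,150), well centred. I'll lower, then grip.

```bash
python3 -m handwheel '[[0,0,0.1,0],[0,0,0.2,0],[0,0,0.311,0],[0,0,0.311,0],[0,0,0.311,0],[0,0,0.311,0]]'; python3 mv.py .461 -.337 .082 -64.4
```

```text
time: 5.25
position: [0.4628, -0.3353, 0.0834]
tool_rot: [0.974, 0.224, 0.001, 0.001]
ft_force: [-0.9, 0.1, 0.5]
grip_width: 0.0611
grip_force: 0.0
t 5.25 pos [ 0.4628 -0.3353  0.0834] heading -64.05 z [ 0.0016 -0.0016 -1.    ] F [-0.874   0.0802  0.5338] w 0.0611 gf 0.0
shift [-0.0081  0.0025  0.0046] turn 0.001 rows 0.0693262497419612
```

```bash
python3 -m handwheel '[[0,0,0,0],[0,0,0,0],[0,0,0,0],[0,0,0,0],[0,0,0,0],[0,0,0,0]]' 0 15; python3 mv.py
```

```text
time: 5.75
position: [0.4618, -0.3351, 0.0821]
tool_rot: [0.975, 0.224, 0.0, 0.0]
ft_force: [-0.4, 0.8, -0.8]
grip_width: 0.0284
grip_force: 0.4
t 5.75 pos [ 0.4618 -0.3351  0.0821] heading -64.12 z [ 0.0002  0.     -1.    ] F [-0.4032  0.8093 -0.7643] w 0.0284 gf 0.4
```

```bash
python3 -m handwheel '[[0,0,0,0],[0,0,0,0],[0,0,0,0],[0,0,-0.05,0],[0,0,-0.12,0],[0,0,-0.2,0],[0,0,-0.3,0],[0,0,-0.3,0],[0,0,-0.3,0]]' 0 30; python3 mv.py .6275 -.1245 .15 -64.4
```

```text
time: 6.5
position: [0.4626, -0.336, 0.1729]
tool_rot: [0.975, 0.224, 0.001, 0.002]
ft_force: [-0.2, 0.2, -0.8]
grip_width: 0.0279
grip_force: 29.9
t 6.5 pos [ 0.4626 -0.336   0.1729] heading -64.1 z [ 0.0024 -0.0028 -1.    ] F [-0.1519  0.2442 -0.8246] w 0.0279 gf 29.9
shift [ 0.8024 -0.3944  0.0759] turn 0.0008 rows 6.455455760127685
```

```bash
python3 -m handwheel '[[0.802,-0.394,0.06,0],[0.802,-0.394,0.06,0],[0.802,-0.394,0.06,0],[0.802,-0.394,0.06,0],[0.802,-0.394,0.06,0],[0.802,-0.394,0.06,0],[0.802,-0.394,0.06,0],[0.802,-0.394,0.06,0],[0.802,-0.394,0.06,0]]'; python3 mv.py .6275 -.1245 .117 -64.4;  python3 - <<'E'
from h import *
a=[]
for n,r,c in(("top",183,269),("side",210,284)):
    C=vision.camera(n); a.append(C["frame"][r-45:r+45,c-50:c+50,::-1])
    print(n,"ref",proj(C,[.6275,-.1245,.045]))
    p=robot.get_obs()["position"]; print("tip exp",proj(C,[p[0],p[1],p[2]-.072]),"grip exp",proj(C,[p[0],p[1],p[2]+.011]))
    for l in("probe_tip","probe_grip","reference_spot"): print(l,[(round(d["conf"],2),np.round(d["point"],1).tolist()) for d in vision.look_for(n,l)])
cv2.imwrite("pics/ref.png",cv2.resize(np.hstack(a),None,fx=4,fy=4,interpolation=2))
E
```

```text
time: 7.25
position: [0.6257, -0.1222, 0.1512]
tool_rot: [0.974, 0.225, -0.002, -0.001]
ft_force: [-0.2, -0.2, -0.9]
grip_width: 0.0278
grip_force: 29.9
t 7.25 pos [ 0.6257 -0.1222  0.1512] heading -63.94 z [-0.0044  0.001  -1.    ] F [-0.211  -0.2333 -0.9423] w 0.0278 gf 29.9
shift [0.0024 0.01   0.114 ] turn 0.0013 rows 0.8237729687013279
top ref [np.float64(182.37689836723226), np.float64(269.6900855111981)]
tip exp [np.float64(180.32223719915933), np.float64(269.69727066097056)] grip exp [np.float64(172.96118834695636), np.float64(270.61775503429726)]
probe_tip [(0.49, [181.4, 168.2])]
probe_grip [(0.68, [269.4, 344.7]), (0.45, [250.7, 312.0]), (0.42, [202.0, 340.7])]
reference_spot []
side ref [np.float64(215.92106699901498), np.float64(283.70299013426063)]
tip exp [np.float64(206.4835762977342), np.float64(284.0621121309718)] grip exp [np.float64(182.83282673545642), np.float64(285.6732404810111)]
probe_tip []
probe_grip [(0.78, [260.5, 247.5]), (0.72, [294.2, 253.9]), (0.68, [303.8, 316.5]), (0.65, [263.1, 316.2]), (0.51, [184.6, 282.9])]
reference_spot [(0.64, [223.5, 284.5])]
```

View pics/ref.png

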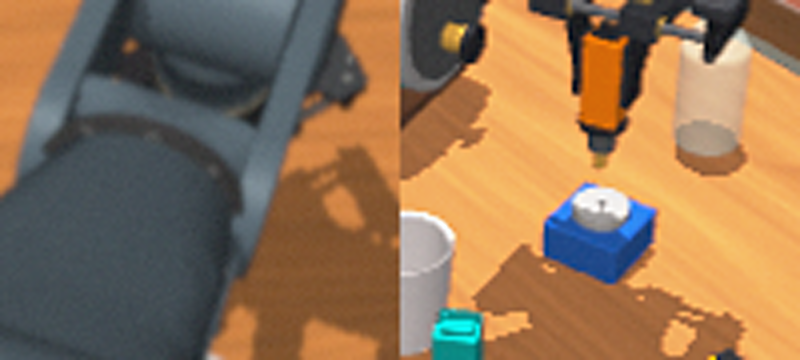

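Tip at crop (598,165) = side (206.3,283.5), disc dot at side (216.2,284.5). That agrees with the expected tip to under 2 mm, and needs a nudge of about 4 mm before pressing.

```bash
python3 mv.py .6293 -.1262 .119 -64.4
```

```text
t 7.65 pos [ 0.6263 -0.1248  0.1539] heading -64.2 z [ 0.     -0.0001 -1.    ] F [ 0.8975 -0.4607 -1.2009] w 0.0282 gf 29.9
shift [0.0071 0.0085 0.1163] turn 0.0005 rows 0.8404028901198877
```

```bash
python3 mv.py .630 -.1275 .119 -64.1 | tail -1; python3 -m handwheel '[[0.012,0.014,0.04,0],[0.012,0.014,0.08,0],[0.012,0.014,0.11,0],[0.012,0.014,0.117,0],[0.012,0.014,0.117,0],[0.012,0.014,0.117,0],[0.012,0.014,0.117,0]]'; python3 - <<'E'
from h import *
C=vision.camera("side"); cv2.imwrite("pics/ref2.png",cv2.resize(C["frame"][165:245,244:324,::-1],None,fx=7,fy=7,interpolation=2))
E
python3 mv.py
```

```text
shift [0.0073 0.0134 0.1163] turn -0.0003 rows 0.8438052742245986
time: 8.23
position: [0.632, -0.1259, 0.1188]
tool_rot: [0.975, 0.224, 0.0, 0.0]
ft_force: [0.2, -0.3, -0.3]
grip_width: 0.0276
grip_force: 29.9
t 8.28 pos [ 0.6321 -0.126   0.119 ] heading -64.1 z [ 0.0009 -0.0003 -1.    ] F [ 0.2393 -0.4958 -0.6388] w 0.0279 gf 29.9
```

View pics/ref2.png

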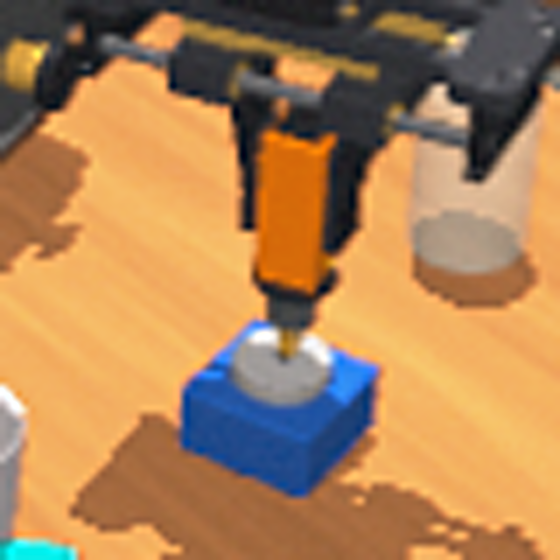

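The tip (crop (288,358)) hovers right over the dot, about 1 mm above the disc. Now I press and hold for over a second.

```bash
python3 -m handwheel '[[-0.003,0,0.006,0],[-0.003,0,0.012,0],[-0.003,0,0.018,0],[-0.003,0,0.02,0],[-0.003,0,0.02,0],[-0.003,0,0.02,0],[-0.003,0,0.02,0],[-0.003,0,0.02,0]]'; python3 mv.py
```

```text
time: 8.95
position: [0.6313, -0.1265, 0.1129]
tool_rot: [0.975, 0.224, 0.0, 0.0]
ft_force: [1.3, -0.4, 1.6]
grip_width: 0.0277
grip_force: 29.9
t 8.95 pos [ 0.6313 -0.1265  0.1129] heading -64.11 z [ 0.0009 -0.0004 -1.    ] F [ 1.3297 -0.3717  1.5994] w 0.0277 gf 29.9
```

```bash
python3 -m handwheel '[[0,0,0,0],[0,0,0,0],[0,0,0,0],[0,0,0,0],[0,0,0,0],[0,0,0,0],[0,0,0,0],[0,0,0,0],[0,0,0,0],[0,0,0,0],[0,0,0,0],[0,0,0,0]]'; python3 - <<'E'
from h import *
for i in range(6): o=robot.get_obs(); print(np.round(o["ft_force"],2),np.round(o["position"],4)); vision.camera("side")
E
```

```text
time: 9.95
position: [0.631, -0.1264, 0.1127]
tool_rot: [0.975, 0.224, 0.0, 0.0]
ft_force: [2.3, -1.0, 1.3]
grip_width: 0.0276
grip_force: 29.9
[ 2.25 -0.97  1.32] [ 0.631  -0.1264  0.1127]
[ 0.74 -1.46  1.11] [ 0.631  -0.1264  0.1126]
[ 1.4  -0.47  0.99] [ 0.6309 -0.1264  0.1126]
[ 0.9  -0.69  1.94] [ 0.631  -0.1264  0.1127]
[ 2.02 -0.62  0.56] [ 0.631  -0.1264  0.1126]
[ 0.82 -0.05  1.11] [ 0.6309 -0.1264  0.1127]
```

Zero done (Fz went from about −1.3 to +1.2 N, so about 2.5 N push, for over 1 s). The tool can't tilt, so I go back to the stand. With the tip in the hole I'll lever the probe about 9.7° in the pads, then move to the keg.

```bash
python3 -m handwheel '[[0,0,-0.04,0],[0,0,-0.1,0],[0,0,-0.2,0],[0,0,-0.23,0],[0,0,-0.23,0],[0,0,-0.23,0]]'; python3 mv.py .4618 -.3351 .182 -64.1
```

```text
time: 10.75
position: [0.6304, -0.1261, 0.1817]
tool_rot: [0.975, 0.224, -0.0, -0.0]
ft_force: [-1.3, -0.5, -1.9]
grip_width: 0.028
grip_force: 29.9
t 10.75 pos [ 0.6304 -0.1261  0.1817] heading -64.1 z [-0.0005  0.0002 -1.    ] F [-1.3066 -0.4524 -1.8717] w 0.028 gf 29.9
shift [-0.8098  0.3813 -0.0008] turn -0.0 rows 6.439331500595119
```

```bash
python3 -m handwheel '[[-0.81,0.381,0,0],[-0.81,0.381,0,0],[-0.81,0.381,0,0],[-0.81,0.381,0,0],[-0.81,0.381,0,0],[-0.81,0.381,0,0],[-0.81,0.381,0,0],[-0.81,0.381,0,0],[-0.81,0.381,0,0],[-0.81,0.381,0,0],[-0.81,0.381,0,0]]'; python3 mv.py .4618 -.3351 .112 -64.1
```

```text
time: 11.67
position: [0.4625, -0.3337, 0.1808]
tool_rot: [0.974, 0.225, -0.0, -0.001]
ft_force: [0.3, -0.1, -1.0]
grip_width: 0.028
grip_force: 29.9
t 11.67 pos [ 0.4625 -0.3337  0.1808] heading -64.02 z [-0.0012  0.0019 -1.    ] F [ 0.2883 -0.1244 -1.0307] w 0.028 gf 29.9
shift [-0.0042  0.0036  0.2293] turn 0.0002 rows 1.650114244337774
```

```bash
python3 -m handwheel '[[-0.001,0.001,0.08,0],[-0.001,0.001,0.16,0],[-0.001,0.001,0.19,0],[-0.001,0.001,0.21,0],[-0.001,0.001,0.23,0],[-0.001,0.001,0.23,0],[-0.001,0.001,0.23,0]]'; python3 mv.py .4618 -.3351 .112 -64.1; python3 - <<'E'
from h import *
C=vision.camera("side"); cv2.imwrite("pics/hole.png",cv2.resize(C["frame"][215:315,235:335,::-1],None,fx=5.5,fy=5.5,interpolation=2))
E
```

```text
time: 12.25
position: [0.4626, -0.3358, 0.1131]
tool_rot: [0.975, 0.224, 0.0, 0.0]
ft_force: [-0.2, 0.5, -0.9]
grip_width: 0.0279
grip_force: 29.9
t 12.25 pos [ 0.4626 -0.3358  0.1131] heading -64.08 z [ 0.0006 -0.0006 -1.    ] F [-0.1625  0.462  -0.8505] w 0.0279 gf 29.9
shift [-0.0015 -0.0033  0.0036] turn 0.0001 rows 0.0370618745085929
```

View pics/hole.png

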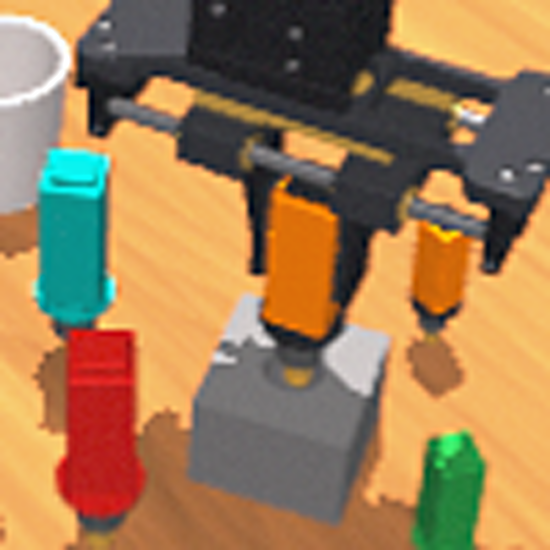

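The brass tip (crop (297,372)) is in the stand's hole with the collar just above it. I now push along tool +x in steps, watching for contact.

```bash
cat > f.py <<'E'
from h import *
import subprocess
F=[]
for i in range(5): o=robot.get_obs(); F.append(np.r_[o["ft_force"],o["position"],o["moment"]]); vision.camera("side")
print("avg F",np.round(np.mean(F,0)[:3],2),"along lean",round(float(np.mean(F,0)[:3]@[.9,.437,0]),2),"pos",np.round(np.mean(F,0)[3:6],4),"M",np.round(np.mean(F,0)[6:],3), "t",o["time"])
E
python3 f.py; python3 -m handwheel '[[0.008,0,0,0],[0.016,0,0,0],[0.016,0,0,0],[0.016,0,0,0]]' 0 15; python3 f.py;  python3 -m handwheel '[[0.005,0,0,0],[0.01,0,0,0],[0.01,0,0,0],[0.01,0,0,0]]'; python3 f.py
```

```text
avg F [-0.1   0.03 -0.77] along lean -0.07 pos [ 0.4626 -0.3362  0.1135] M [-0.072  0.129 -0.006] t 12.5
time: 12.88
position: [0.4666, -0.3335, 0.1127]
tool_rot: [0.975, 0.224, 0.0, 0.0]
ft_force: [0.2, 0.1, -1.7]
grip_width: 0.0278
grip_force: 14.9
avg F [-0.11  0.19 -1.23] along lean -0.02 pos [ 0.4665 -0.3335  0.1126] M [-0.067  0.143  0.012] t 13.0833
time: 13.47
position: [0.4688, -0.3324, 0.1126]
tool_rot: [0.975, 0.224, -0.0, -0.0]
ft_force: [-1.2, -0.4, -0.7]
grip_width: 0.0279
grip_force: 15.0
avg F [-1.6  -1.13 -1.08] along lean -1.93 pos [ 0.4688 -0.3324  0.1126] M [-0.325  0.582 -0.011] t 13.6667
```

```bash
python3 -m handwheel '[[0.005,0,0,0],[0.01,0,0,0],[0.01,0,0,0],[0.01,0,0,0]]'; python3 f.py;  python3 -m handwheel '[[0.005,0,0,0],[0.01,0,0,0],[0.015,0,0,0],[0.015,0,0,0],[0.015,0,0,0]]'; python3 f.py
```

```text
time: 14.05
position: [0.4715, -0.3311, 0.1126]
tool_rot: [0.975, 0.224, -0.0, -0.0]
ft_force: [-3.5, -2.2, -0.4]
grip_width: 0.0282
grip_force: 15.0
avg F [-3.75 -2.16 -0.91] along lean -4.32 pos [ 0.4716 -0.331   0.1126] M [-0.63   1.139 -0.013] t 14.25
time: 14.72
position: [0.4761, -0.3288, 0.1126]
tool_rot: [0.975, 0.224, 0.0, -0.0]
ft_force: [-2.8, -1.0, -0.6]
grip_width: 0.0282
grip_force: 15.0
avg F [-3.04 -1.3  -1.35] along lean -3.3 pos [ 0.4761 -0.3288  0.1126] M [-0.423  0.847 -0.016] t 14.9167
```

```bash
python3 -m handwheel '[[0.005,0,0,0],[0.01,0,0,0],[0.015,0,0,0],[0.02,0,0,0],[0.02,0,0,0],[0.02,0,0,0]]'; python3 f.py;  python3 -m handwheel '[[-0.005,0,0,0],[-0.007,0,0,0],[-0.007,0,0,0],[-0.007,0,0,0]]'; python3 f.py
```

```text
time: 15.47
position: [0.4813, -0.3262, 0.1125]
tool_rot: [0.975, 0.224, -0.0, -0.0]
ft_force: [-3.9, -1.8, -3.0]
grip_width: 0.0277
grip_force: 15.0
avg F [-3.7  -1.54 -2.77] along lean -4.01 pos [ 0.4813 -0.3262  0.1125] M [-0.394  0.946  0.003] t 15.6667
time: 16.05
position: [0.4803, -0.3276, 0.1131]
tool_rot: [0.975, 0.224, 0.001, 0.001]
ft_force: [0.5, 0.3, -2.0]
grip_width: 0.0281
grip_force: 15.0
avg F [ 0.    0.02 -1.38] along lean 0.01 pos [ 0.48   -0.3275  0.1129] M [-0.035  0.132 -0.01 ] t 16.25
```

```bash
python3 -m handwheel '[[-0.008,0,0,0],[-0.012,0,-0.03,0],[-0.012,0,-0.15,0],[-0.012,0,-0.27,0],[-0.012,0,-0.27,0.02],[-0.012,0,-0.27,0.175],[-0.012,0,-0.27,0.175],[-0.012,0,-0.27,0.175],[-0.012,0,-0.27,0.175],[-0.012,0,-0.27,0.175],[-0.012,0,-0.27,0.175],[-0.012,0,-0.27,0.175],[-0.012,0,-0.27,0.175],[-0.012,0,-0.27,0.175],[-0.012,0,-0.27,0.175],[-0.012,0,-0.27,0.175],[-0.012,0,-0.27,0.175]]' 0 30; python3 mv.py; python3 - <<'E'
from h import *
from scipy.optimize import least_squares
from scipy.spatial.transform import Rotation as R
C=vision.camera("side"); o=robot.get_obs(); T=R.from_quat(o["tool_rot"]).as_matrix(); p=o["position"]+T@[0,0,-.011]
print("grip px",proj(C,p))
r,c=map(int,proj(C,p-[0,0,.03]))
cv2.imwrite("pics/tilt.png",cv2.resize(C["frame"][r-30:r+30,c-40:c+40,::-1],(800,600),interpolation=2)); print("crop origin",r-30,c-40)
for a in(0,6,8,10,12,14):
    d=-T@[np.sin(np.radians(a)),0,-np.cos(np.radians(a))]; d=T@[-np.sin(np.radians(a)),0,np.cos(np.radians(a))]
    q=np.array(proj(C,p+.083*d)); u=np.array(proj(C,p+.038*d)); w=np.array(proj(C,p-.033*d)); print(a,[np.round((x-[r-30,c-40])*10,0)[::-1] for x in(w,u,q)])
E
```

```text
time: 17.72
position: [0.4761, -0.3289, 0.1939]
tool_rot: [0.948, -0.318, 0.0, 0.0]
ft_force: [-0.6, -0.5, -1.0]
grip_width: 0.028
grip_force: 30.0
t 17.72 pos [ 0.4761 -0.3289  0.1939] heading -127.02 z [ 0.0001 -0.0001 -1.    ] F [-0.5825 -0.461  -0.9774] w 0.028 gf 30.0
grip px [np.float64(227.8719691405169), np.float64(296.20991654744336)]
crop origin 208 255
0 [array([423.,  79.]), array([400., 330.]), array([386., 476.])]
6 [array([439.,  80.]), array([382., 329.]), array([349., 475.])]
8 [array([445.,  81.]), array([376., 328.]), array([336., 473.])]
10 [array([450.,  81.]), array([371., 328.]), array([324., 472.])]
12 [array([455.,  82.]), array([365., 327.]), array([312., 470.])]
14 [array([460.,  83.]), array([359., 326.]), array([300., 468.])]
```

View pics/tilt.png

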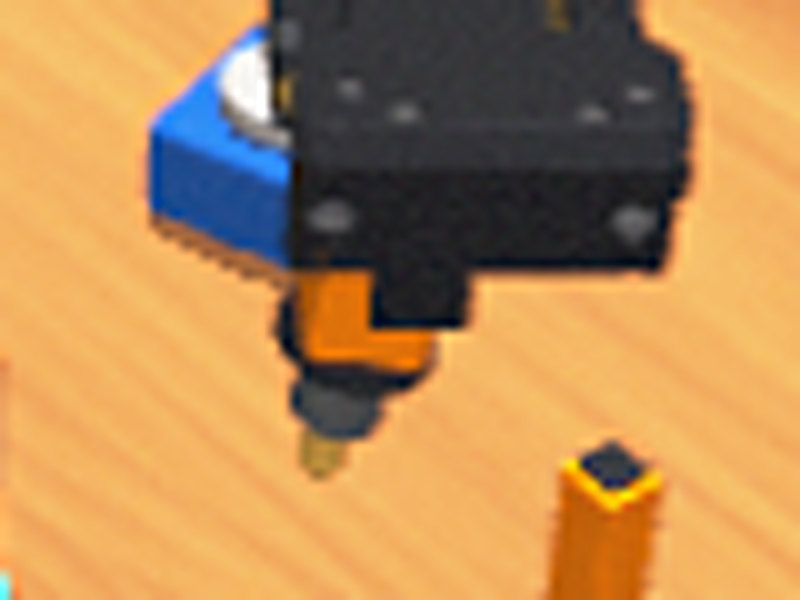

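Tip at crop (318,475) and flange at (357,365). That corresponds to a tilt of about 10.5–11°, close to the required ~9.7°. Now to the keg.

```bash
python3 mv.py .54 -.05 .284 -65.3
```

```text
t 17.77 pos [ 0.4761 -0.3289  0.1938] heading -127.04 z [ 0.     -0.0001 -1.    ] F [ 0.8806  0.0937 -1.3614] w 0.0282 gf 30.0
shift [-0.39   -0.8703 -0.3007] turn -0.1715 rows 7.194141900812255
```

```bash
python3 -m handwheel '[[-0.1,-0.2,-0.3,-0.171],[-0.39,-0.87,-0.3,-0.171],[-0.39,-0.87,-0.3,-0.171],[-0.39,-0.87,-0.3,-0.171],[-0.39,-0.87,-0.3,-0.171],[-0.39,-0.87,-0.3,-0.171],[-0.39,-0.87,-0.3,-0.171],[-0.39,-0.87,-0.3,-0.171],[-0.39,-0.87,-0.3,-0.171],[-0.39,-0.87,-0.3,-0.171],[-0.39,-0.87,-0.3,-0.171],[-0.39,-0.87,-0.3,-0.171]]'; python3 mv.py .618 .252 .284 -65.3
```

```text
time: 18.77
position: [0.5401, -0.0506, 0.2834]
tool_rot: [0.978, 0.211, -0.0, -0.0]
ft_force: [-0.5, 0.5, -1.3]
grip_width: 0.0279
grip_force: 30.0
t 18.77 pos [ 0.5401 -0.0506  0.2834] heading -65.67 z [-0.0006  0.     -1.    ] F [-0.4995  0.5436 -1.3201] w 0.0279 gf 30.0
shift [ 0.6524 -0.8121 -0.0021] turn -0.001 rows 7.49430088755255
```

```bash
python3 -m handwheel '[[0.652,-0.812,0,-0.001],[0.652,-0.812,0,-0.001],[0.652,-0.812,0,-0.001],[0.652,-0.812,0,-0.001],[0.652,-0.812,0,-0.001],[0.652,-0.812,0,-0.001],[0.652,-0.812,0,-0.001],[0.652,-0.812,0,-0.001],[0.652,-0.812,0,-0.001],[0.652,-0.812,0,-0.001],[0.652,-0.812,0,-0.001],[0.652,-0.812,0,-0.001]]'; python3 mv.py .618 .252 .284 -65.3;  python3 - <<'E'
from h import *
from scipy.spatial.transform import Rotation as R
a=[];o=robot.get_obs(); T=R.from_quat(o["tool_rot"]).as_matrix()
for n,r,c in(("side",130,211),("top",186,132)):
    C=vision.camera(n); a.append(C["frame"][r-30:r+30,c-40:c+40,::-1])
    for k,v in(("tip",o["position"]+T@[-.0151,0,.0706]),("spot",[.600,.244,.1885])): print(n,k,np.round(proj(C,v),1))
    print("spot net",[(round(d["conf"],2),np.round(d["point"],1).tolist()) for d in vision.look_for(n,"keg_spot")])
cv2.imwrite("pics/keg1.png",cv2.resize(np.vstack(a),None,fx=5,fy=5,interpolation=2))
E
```

```text
time: 19.77
position: [0.6175, 0.2506, 0.2833]
tool_rot: [0.977, 0.214, -0.001, 0.0]
ft_force: [0.9, -0.7, -1.3]
grip_width: 0.0278
grip_force: 30.0
t 19.77 pos [0.6175 0.2506 0.2833] heading -65.34 z [-0.0011 -0.0007 -1.    ] F [ 0.894  -0.6592 -1.2933] w 0.0278 gf 30.0
shift [ 0.0035 -0.0035 -0.0022] turn -0.0001 rows 0.03893194100383081
side tip [126.8 210.9]
side spot [133.6 210.4]
spot net [(0.61, [153.3, 214.9])]
top tip [182.7 130.1]
top spot [186.2 132.8]
spot net [(0.69, [192.2, 152.2])]
```

View pics/keg1.png

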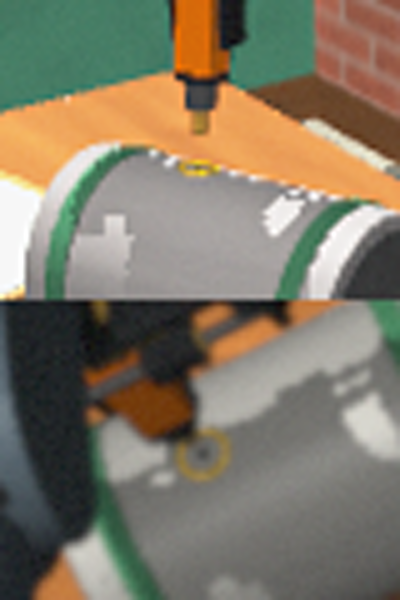

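Side view: tip end at side (126.6,211.0), matching kinematics, and ring centre at side (133.4,210.8), top (187,132.6). I approach along the probe axis to about 4 mm off the wall.

```bash
python3 -m handwheel '[[-0.003,-0.003,0.02,0],[-0.006,-0.003,0.04,0],[-0.009,-0.003,0.055,0],[-0.009,-0.003,0.067,0],[-0.009,-0.003,0.067,0],[-0.009,-0.003,0.067,0],[-0.009,-0.003,0.067,0]]'; python3 f.py;  python3 - <<'E'
from h import *
from scipy.spatial.transform import Rotation as R
a=[];o=robot.get_obs(); T=R.from_quat(o["tool_rot"]).as_matrix()
for n,r,c in(("side",130,211),("top",186,132)):
    C=vision.camera(n); a.append(C["frame"][r-20:r+20,c-25:c+25,::-1])
    for k,v in(("tip",o["position"]+T@[-.0151,0,.0706]),("spot",[.600,.244,.1885])): print(n,k,np.round(proj(C,v),1),v)
cv2.imwrite("pics/keg2.png",cv2.resize(np.hstack(a),None,fx=8,fy=8,interpolation=2))
E
```

```text
time: 20.55
position: [0.6149, 0.2524, 0.2636]
tool_rot: [0.977, 0.215, 0.0, -0.0]
ft_force: [-0.1, -0.0, -2.1]
grip_width: 0.0276
grip_force: 30.0
avg F [-0.42  0.17 -1.39] along lean -0.31 pos [0.6149 0.2524 0.2638] M [-0.062  0.13   0.008] t 20.75
side tip [132.1 210.3] [0.60116473 0.24600197 0.19320944]
side spot [133.6 210.4] [0.6, 0.244, 0.1885]
top tip [185.4 131.6] [0.60116473 0.24600197 0.19320944]
top spot [186.2 132.8] [0.6, 0.244, 0.1885]
```

View pics/keg2.png

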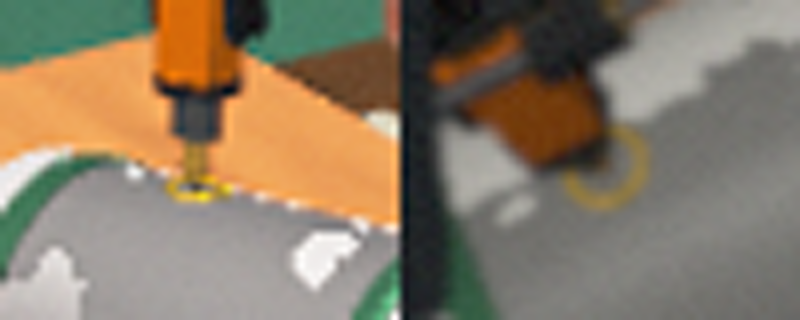

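The tip (side crop (195,183)) sits just over the ring centre (197,187). The top crop shows the ring at (606,165) with the collar end over it, so I trim about 1.7 mm in −y and press along the axis while watching the force.

```bash
python3 -m handwheel '[[-0.002,0.005,0,0],[-0.003,0.005,0.007,0],[-0.005,0.005,0.013,0],[-0.006,0.005,0.02,0],[-0.006,0.005,0.02,0],[-0.006,0.005,0.02,0],[-0.006,0.005,0.02,0]]'; python3 f.py; python3 f.py
```

```text
time: 21.48
position: [0.6138, 0.2501, 0.2578]
tool_rot: [0.977, 0.215, 0.0, 0.0]
ft_force: [1.4, -0.9, -0.4]
grip_width: 0.0279
grip_force: 30.0
avg F [ 0.84 -0.4  -0.21] along lean 0.58 pos [0.6138 0.2501 0.2578] M [-0.168  0.088  0.003] t 21.6833
avg F [ 0.53 -0.3  -0.26] along lean 0.35 pos [0.6138 0.2501 0.2576] M [-0.184  0.065 -0.012] t 21.9333
```

```bash
python3 -m handwheel '[[-0.001,0,0.005,0],[-0.002,0,0.01,0],[-0.003,0,0.015,0],[-0.003,0,0.017,0],[-0.003,0,0.017,0],[-0.003,0,0.017,0],[-0.003,0,0.017,0],[-0.003,0,0.017,0]]'; python3 f.py; python3 f.py
```

```text
time: 22.65
position: [0.6131, 0.2498, 0.2527]
tool_rot: [0.977, 0.215, 0.0, 0.0]
ft_force: [0.4, -0.5, 2.1]
grip_width: 0.0277
grip_force: 30.0
avg F [ 1.06 -0.36  2.08] along lean 0.8 pos [0.6131 0.2498 0.2526] M [-0.197 -0.084  0.023] t 22.85
avg F [ 1.05 -0.08  1.64] along lean 0.91 pos [0.613  0.2498 0.2525] M [-0.186 -0.105  0.   ] t 23.1
```

Axial force is about 3.3 N (≈7 mm of plunger) and steady. Handing in.

```bash
python3 -c "
from rig import job
print(job.hand_in())"
```

```text
the job is handed in; nothing more can be done
None
```

I handed the job in at about 23 s: the probe was zeroed on the reference disc for over a second and is now held on the keg's dot with about 3.3 N (roughly 7 mm of plunger), tilted an estimated 10.5–11° in the grip against about 9.7° measured for the wall; I did not re-measure the tilt after pressing, and no result came back.

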